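Refit the return spring on the washed tart press

TASK

Pick up the long coil spring, thread it upright over the tall guide rod of the hand press base and lower it until its bottom coil rests on the round seat at the rod's foot; keep hold of it until it is down, then let go. Leave the short coil spring standing where it is.

Things in the scene. Friction and masses are not known exactly. Their poses are not given: they have to be found in the camera images.
- long_spring: The long compression spring: dark steel wire 5 mm thick, closed flat ends, 90 mm long, 42 mm outside and 32 mm inside diameter, about 110 g, rigid for this job. Stands on end on the table. Origin on its axis at mid-height (45 mm from either end), z along its axis; yaw does not matter. Grip it round the outside near its top.
- short_spring: The short spring: same wire and diameters, only 45 mm long, standing on end on the table. Not wanted. Origin on its axis at mid-height (22.5 mm from either end), z along its axis. Near the springs also stands a plain thin-walled steel pastry ring, 44 mm across and 60 mm tall. These three stand in any order, at least 35 mm apart edge to edge.
- press_base: Press base, fixed: aluminium plate 120 (x) by 270 (y) by 20 mm thick, origin at the centre of its underside, z up. The guide rod stands at y -70 mm; a stop stub 24 mm across, 32 mm tall, without a seat, at y +12 mm; the lever's pivot cheeks, 95 mm above the table, at y +100 mm. The raised lever leans to +y and ends in a blue ball 268 mm above the table at y +165 mm.
- rod_seat (a point): Centre of the upper face of the seat, on the rod's axis; z up along the rod. The seat is a flat flange 64 mm across, its face 26 mm above the table. The rod is steel, 16 mm across, and ends 72 mm above the seat, the last 8 mm tapering to 8 mm across. The fitted long spring's middle is 45 mm above this point; it has 8 mm of play all round. Should a coil catch, lift a little, twist and lower again.
There are look-alikes about, which are no part of the job. Leave any yellow look-alike of the long_spring alone.

How it is judged:
By the outcome, as a careful person would: the job done as asked, in the order asked, and still so for the second after the job is handed in, with the robot touching nothing.
It also fails if it takes over 38 s, if anything falls off the work surface, if the arm or the gripper's body presses on something with over 40 N, if the wrist force passes 120 N, or if a joint passes its speed limit or range.

ROBOT

A 6-joint arm with a two-finger parallel gripper is mounted at the origin on the work surface. World frame = base frame: x ahead of the robot, y to its left, z up, the work surface at z = 0. Lengths are in m, angles in degrees, forces in N, time in s.
With the tool pointing down it reaches from about 0.375 to 0.975 m from the base axis. Payload 3.8 kg.
Tool frame: the origin (TCP) lies midway between the tips of the shut fingers; the grasp point (between the pads) lies ctrl.grip_depth behind it (ctrl.grip_depth is the distance from the TCP to the grasp point, in m); z points along the fingers, y is the direction in which the jaws open and shut (so a half turn about z gives the same grasp; the last joint's range is limited). The gripper opens to 85 mm and grips with 20 to 120 N. Pads are 22 mm wide; open, the fingers measure 114 mm over their backs; the gripper's body (76 mm by 85 mm) begins 54 mm behind the grasp point. The pads swing forward as they close: fully open they stand 13 mm farther back than shut.
Start: joints at [-72.588, 15.12, 91.902, -0, 72.978, -2.114], TCP at [0.226, -0.636, 0.231] pointing down, gripper open.
Joint ranges: [-150.88, 150.88], [-54.13, 125.18], [17.81, 147.31], [-75.09, 255.09], [0, 152.58], [-146.25, 146.25]. Speed limits (degrees/s): [147.25, 147.25, 180, 180, 180, 180].

INTERFACE

Orientations are given as a 3x3 rotation matrix whose columns are the frame's x, y, z axes.
In Python, from workcell import ctrl gives the robot as it stands.
- The arm moves only by the shell command python3 -m pendant 'ROWS' [FORCE]. ROWS is JSON, a list of rows, each a list of 7 numbers: the opening, from -1 (shut) to 1 (fully open), then the shift along the tool's x, y, z in m, then the turn, a rotation vector about the tool's x, y, z in rad. A call has 1 to 20 rows; each row is the pose to reach, as a shift and turn from the pose measured when the call began, along the tool's axes at that moment; what a row does not reach only later rows make up. A row lasts 1/12 s, in which the tool goes at most 41.7 mm and 7.16 degrees, less where a joint would pass 70% of its speed; a pose out of reach is approached as far as the arm can. A call with a gripper value outside its range is refused whole. The fingers move at their own pace and stop on an object; FORCE is the grip in N (left out, the last holds). Time passes only in rows, so rows that repeat a pose let the fingers close. It gives the time, the measured TCP pose, the force and the opening at its end, in the units of the state.
- ctrl.observe(): the state, without advancing time (a new reading comes with each control period).
- ctrl.capture(name): name is "scene" or "top"; returns (picture, depth): 480x640x3 uint8, red, green, blue; 480x640 float32, m along the optical axis (not along the pixel's ray), 0 where there is no reading.
- ctrl.camera_model(name): a dict with "fx", "fy", "cx", "cy" (pixels), "k1" (the pictures are not rectified: a ray, as slopes to the right and down, at radius r is drawn at 1 + k1 r^2 times it, then the intrinsics apply), "extrinsics" (4x4, takes a point from world to camera coordinates). Camera axes: x right, y down, z forward; pixel columns grow to the right and rows downward; lengths in m; the calibration is good to about 2 mm. A picture is of the moment at which its call begins. camera_model takes no time and is no camera call.
- ctrl.hand_in(): hands the job in, once; it reports no verdict.
The state is a dict: "time_s": time; "q": joint angles; "qvel": joint speeds; "joint_torque": joint torques, N m; "tool_pos": TCP position; "eef_rot": TCP orientation; "contact_force": force on the tool from outside, world axes, zero at the start; "ft_torque": the same for the moment, N m; "finger_gap": finger opening in m.
Only numpy, scipy, OpenCV 4.12 (cv2) and the standard library are available. Lean on these libraries where they do the work, as an engineer would, in place of code of your own. Each camera call takes 0.05 s, during which the arm holds its last target. There are 200 camera calls.

## Working session

There is one attempt and no reset: what is moved stays moved. The work goes in short steps, Python scripts to look and compute and a shell command to move; the robot and the scene stay as the last step left them, time stands still between calls to the robot, and variables do not carry over. Pictures are saved under pics/ and viewed, about 8 in all and at most 12, crops included, and the job is handed in when it is done.

```bash
mkdir -p pics; cat > h.py <<'E'
import numpy as np,cv2
from workcell import ctrl
def K(m): return np.array([[m['fx'],0,m['cx']],[0,m['fy'],m['cy']],[0,0,1.]])
def und(m,uv):
    uv=np.atleast_2d(np.array(uv,float))
    return cv2.undistortPoints(uv[:,None],K(m),np.array([m['k1'],0,0,0.]))[:,0]
def ray(m,uv,z):
    "pixels -> world points on plane height z"
    s=und(m,uv);E=np.array(m['extrinsics']);R=E[:3,:3];c=-R.T@E[:3,3]
    d=np.c_[s,np.ones(len(s))]@R
    return c+d*((z-c[2])/d[:,2])[:,None]
def cloud(m,depth):
    v,u=np.mgrid[:480,:640];s=und(m,np.c_[u.ravel(),v.ravel()]);d=depth.ravel()[:,None]
    E=np.array(m['extrinsics'])
    return ((np.c_[s*d,d]-E[:3,3])@E[:3,:3]).reshape(480,640,3)
E
python3 - <<'E'
from h import *
for n in("scene","top"):
    p,d=ctrl.capture(n);cv2.imwrite(f"pics/{n}0.png",p[...,::-1]);np.savez(f"{n}0.npz",p=p,d=d)
    m=ctrl.camera_model(n);print(n,m)
s=ctrl.observe();print(s,ctrl.grip_depth)
E
```

```text
scene {'fx': 580.4033351835443, 'fy': 580.4033351835443, 'cx': 313.4516043395671, 'cy': 243.2777493273397, 'k1': -0.13761681821659652, 'extrinsics': array([[ 0.27226983,  0.96221424, -0.00359109, -0.10188775],
       [ 0.66415696, -0.19062889, -0.72288046, -0.32086839],
       [-0.69625044,  0.19443349, -0.69096378,  1.54081139],
       [ 0.        ,  0.        ,  0.        ,  1.        ]])}
top {'fx': 566.461947651522, 'fy': 566.461947651522, 'cx': 318.2816906869272, 'cy': 229.60107872018636, 'k1': -0.06671599800579572, 'extrinsics': array([[-0.00837521, -0.99982209,  0.01690073, -0.02828522],
       [-0.99883735,  0.00756216, -0.04761048,  0.55513904],
       [ 0.0474742 , -0.01727983, -0.99872299,  0.91218546],
       [ 0.        ,  0.        ,  0.        ,  1.        ]])}
{'time_s': 0.1, 'q': array([-7.25902855e+01,  1.51662103e+01,  9.19738376e+01,  7.74687083e-04,
        7.29759280e+01, -2.11514194e+00]), 'qvel': array([-0.01315364, -0.00243087, -0.09733991, -0.00076182,  0.03794597,
        0.06088508]), 'joint_torque': array([ 7.52719079e-04, -5.16704607e+01, -3.68590236e+01, -1.51457266e-04,
        6.25592642e-03, -7.55504459e-06]), 'tool_pos': array([ 0.22539221, -0.63556407,  0.23006656]), 'eef_rot': array([[ 9.42497941e-01,  3.34211428e-01, -5.93297790e-04],
       [ 3.34211943e-01, -9.42495959e-01,  1.93530073e-03],
       [ 8.76188507e-05, -2.02230416e-03, -9.99997951e-01]]), 'contact_force': array([ 0.11232301, -0.1506071 ,  0.52200677]), 'ft_torque': array([ 0.010627  ,  0.00659569, -0.03256998]), 'finger_gap': 0.08531924827842319} 0.0187
```

View pics/scene0.png

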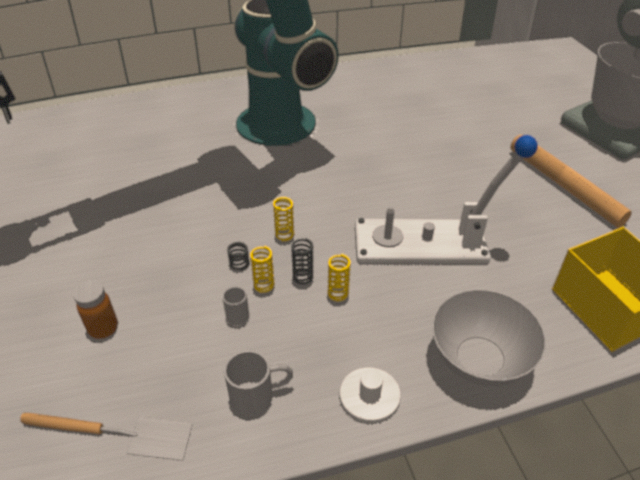

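View pics/top0.png

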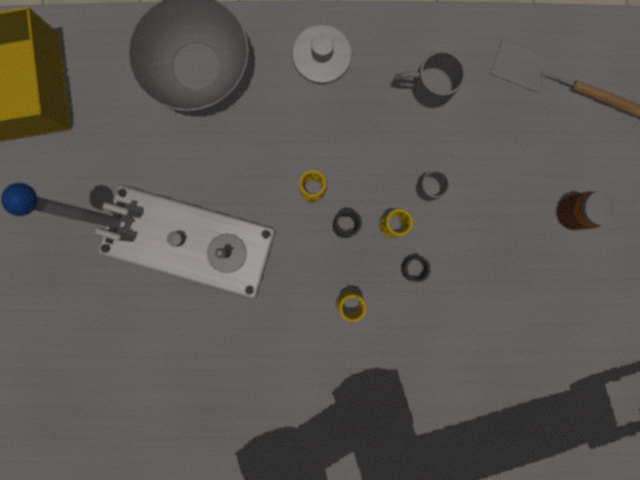

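The scene view shows the long dark spring at (302,262), the short one at (238,256), the pastry ring at (236,306), three yellow look-alikes, and the rod at (389,225). In the top view these are the long spring at (347,222), the short one at (416,268), and the rod seat at (227,253).

```bash
python3 - <<'E'
from h import *
f=np.load('top0.npz');p,d=f['p'],f['d'];m=ctrl.camera_model('top');C=cloud(m,d)
sat=cv2.cvtColor(p,cv2.COLOR_RGB2HSV)
def obj(name,u,v,r,zt,lo,hi):
    S=C[v-r:v+r+1,u-r:u+r+1].reshape(-1,3);ok=(S[:,2]>lo)&(S[:,2]<hi);q=S[ok]
    vv,uu=np.mgrid[v-r:v+r+1,u-r:u+r+1];px=np.c_[uu.ravel()[ok],vv.ravel()[ok]].astype(np.float32)
    if len(q)<4: print(name,'few',S[:,2].min(),S[:,2].max());return
    (c,rad)=cv2.minEnclosingCircle(px)
    print(name,len(q),'zmax',q[:,2].max().round(4),'depth mid',((q.min(0)+q.max(0))/2).round(4),'ext',(np.ptp(q,axis=0)).round(4),'pix',np.round(c,1),round(rad,1),'ray',ray(m,[c],zt)[0].round(4))
obj('long',347,222,22,.0875,.078,.11)
obj('short',416,268,20,.0425,.03,.06)
obj('ring',432,185,22,.06,.045,.08)
for n,(u,v) in dict(y1=(313,185),y2=(397,222),y3=(352,307)).items(): obj(n,u,v,22,.0875,.078,.11)
obj('seat',227,253,26,.026,.0235,.032)
obj('rodtop',227,250,20,.098,.085,.12)
obj('stub',176,238,14,.052,.042,.07)
obj('table',250,400,10,0,-.05,.05)
# plate holes & scene view
f=np.load('scene0.npz');p,d=f['p'],f['d'];m=ctrl.camera_model('scene');C=cloud(m,d)
obj('S long',302,246,20,.0875,.08,.11)
obj('S rodtop',389,213,12,.098,.085,.12)
obj('S seat',389,237,18,.026,.0235,.032)
E
```

```text
long 258 zmax 0.0914 depth mid [ 0.5626 -0.0764  0.0848] ext [0.0395 0.0396 0.0131] pix [348. 222.] 13.6 ray [ 0.5625 -0.0763  0.0875]
short 251 zmax 0.0474 depth mid [ 0.4905 -0.1887  0.0389] ext [0.0398 0.039  0.0171] pix [416.8 268.3] 13.2 ray [ 0.4908 -0.1879  0.0425]
ring 228 zmax 0.0629 depth mid [ 0.6238 -0.2165  0.054 ] ext [0.0429 0.0438 0.0178] pix [434.7 183.7] 14.5 ray [ 0.6234 -0.2152  0.06  ]
y1 270 zmax 0.0929 depth mid [ 0.622  -0.0233  0.0856] ext [0.0397 0.041  0.0145] pix [312.4 183. ] 13.7 ray [ 0.6219 -0.0231  0.0875]
y2 264 zmax 0.0923 depth mid [ 0.5621 -0.1543  0.0852] ext [0.0396 0.0412 0.0143] pix [399.2 221.8] 13.8 ray [ 0.5623 -0.1538  0.0875]
y3 273 zmax 0.0926 depth mid [ 0.4332 -0.0817  0.0854] ext [0.0416 0.0407 0.0145] pix [352.5 308. ] 14.1 ray [ 0.4335 -0.0817  0.0875]
seat 972 zmax 0.0313 depth mid [0.5186 0.1155 0.0274] ext [0.0823 0.0634 0.0078] pix [228.5 252.5] 26.6 ray [0.5185 0.1121 0.026 ]
rodtop 94 zmax 0.0997 depth mid [0.5181 0.116  0.0924] ext [0.0136 0.0153 0.0144] pix [219.9 252.5] 5.4 ray [0.518  0.1148 0.098 ]
stub 183 zmax 0.0558 depth mid [0.5417 0.1946 0.0489] ext [0.0222 0.0219 0.0138] pix [174. 238.] 7.8 ray [0.5416 0.1939 0.052 ]
table 439 zmax 0.0047 depth mid [ 0.2759  0.0818 -0.0004] ext [0.0343 0.0336 0.0103] pix [250. 400.] 14.1 ray [0.2762 0.0816 0.    ]
S long 177 zmax 0.092 depth mid [ 0.5635 -0.0755  0.086 ] ext [0.0427 0.0401 0.0118] pix [301.6 246.5] 10.9 ray [ 0.5654 -0.0764  0.0875]
S rodtop 58 zmax 0.1009 depth mid [0.5192 0.1171 0.093 ] ext [0.0149 0.0156 0.0158] pix [390.5 211.2] 4.5 ray [0.5281 0.1128 0.098 ]
S seat 419 zmax 0.0319 depth mid [0.5265 0.1149 0.0277] ext [0.077  0.0664 0.0084] pix [387.4 237.4] 15.8 ray [0.526  0.1136 0.026 ]
```

```bash
python3 - <<'E'
import cv2,numpy as np
a=cv2.imread('pics/top0.png')[130:330,190:450];b=cv2.imread('pics/scene0.png')[180:320,210:440]
a=cv2.resize(a,(780,600),interpolation=cv2.INTER_CUBIC)
cv2.imwrite('pics/ctop0.png',cv2.convertScaleAbs(a,alpha=1.7))
E
```

```text
(no output)
```

View pics/ctop0.png

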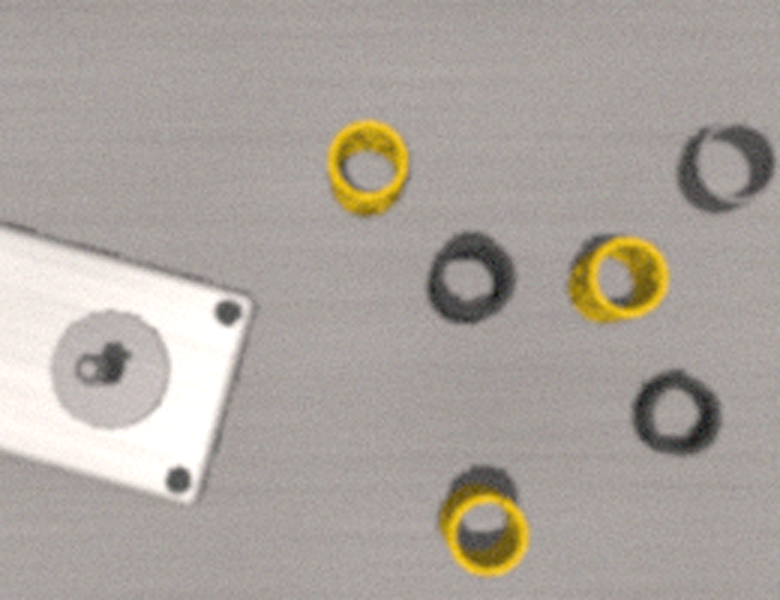

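Readings agree: the long spring is at (0.563, -0.076), its top at about 0.09. The rod is at (0.5185, 0.116), and rod to stub measures 82.9 mm against the given 82. Closing the jaws along a -20° world direction clears every neighbour.

```bash
cat >> h.py <<'E'
from scipy.spatial.transform import Rotation as Ro
def go(x,y,z,yaw=-20):
    "shift and turn in tool axes to TCP (x,y,z), tool down, jaw axis at yaw"
    s=ctrl.observe();R=s['eef_rot'];a=np.deg2rad(yaw)
    Y=np.array([np.cos(a),np.sin(a),0]);Z=np.array([0,0,-1.])
    if Y@R[:,1]<0: Y=-Y
    T=np.c_[np.cross(Y,Z),Y,Z]
    print('t',round(s['time_s'],2),'pos',s['tool_pos'].round(4),'gap',round(s['finger_gap'],4),'F',s['contact_force'].round(2))
    print('shift',(R.T@(np.array([x,y,z])-s['tool_pos'])).round(4),'turn',Ro.from_matrix(R.T@T).as_rotvec().round(4))
E
python3 -c "
from h import *
go(.563,-.0763,.17)"
```

```text
t 0.1 pos [ 0.2254 -0.6356  0.2301] gap 0.0853 F [ 0.11 -0.15  0.52]
shift [ 0.5051 -0.4142  0.0609] turn [-0.0019 -0.001  -0.881 ]
```

```bash
python3 -m pendant '[[1,0.12,-0.1,0.015,0,0,-0.2],[1,0.25,-0.2,0.03,0,0,-0.44],[1,0.38,-0.31,0.045,0,0,-0.66],[1,0.505,-0.414,0.061,-0.002,-0.001,-0.881],[1,0.505,-0.414,0.061,-0.002,-0.001,-0.881],[1,0.505,-0.414,0.061,-0.002,-0.001,-0.881],[1,0.505,-0.414,0.061,-0.002,-0.001,-0.881],[1,0.505,-0.414,0.061,-0.002,-0.001,-0.881],[1,0.505,-0.414,0.061,-0.002,-0.001,-0.881],[1,0.505,-0.414,0.061,-0.002,-0.001,-0.881],[1,0.505,-0.414,0.061,-0.002,-0.001,-0.881],[1,0.505,-0.414,0.061,-0.002,-0.001,-0.881],[1,0.505,-0.414,0.061,-0.002,-0.001,-0.881],[1,0.505,-0.414,0.061,-0.002,-0.001,-0.881],[1,0.505,-0.414,0.061,-0.002,-0.001,-0.881],[1,0.505,-0.414,0.061,-0.002,-0.001,-0.881],[1,0.505,-0.414,0.061,-0.002,-0.001,-0.881],[1,0.505,-0.414,0.061,-0.002,-0.001,-0.881],[1,0.505,-0.414,0.061,-0.002,-0.001,-0.881],[1,0.505,-0.414,0.061,-0.002,-0.001,-0.881]]'
python3 -c "
from h import *
go(.563,-.0763,.055)"
```

```text
time_s: 1.77
tool_pos: [0.5623, -0.0774, 0.1698]
eef_rot: [[0.343, 0.939, -0.001], [0.939, -0.343, -0.0], [-0.001, -0.0, -1.0]]
contact_force: [-0.0, -0.6, 0.6]
finger_gap: 0.0852
t 1.77 pos [ 0.5623 -0.0774  0.1698] gap 0.0852 F [-0.04 -0.63  0.56]
shift [0.0014 0.0004 0.1148] turn [-0.0005  0.0006 -0.0009]
```

```bash
python3 -m pendant '[[1,0.001,0,0.02,0,0,0],[1,0.001,0,0.04,0,0,0],[1,0.001,0,0.06,0,0,0],[1,0.001,0,0.075,0,0,0],[1,0.001,0,0.09,0,0,0],[1,0.001,0,0.1,0,0,0],[1,0.001,0,0.11,0,0,0],[1,0.001,0,0.115,0,0,0],[1,0.001,0,0.115,0,0,0],[1,0.001,0,0.115,0,0,0]]' 40
python3 - <<'E'
from h import *
for n in("scene","top"):
    p,d=ctrl.capture(n);np.savez(f"{n}1.npz",p=p,d=d)
    q=p[150:330,200:440] if n=="scene" else p[130:330,210:450]
    cv2.imwrite(f"pics/{n}1.png",cv2.convertScaleAbs(cv2.resize(q[...,::-1],None,fx=2.9,fy=2.9,interpolation=cv2.INTER_CUBIC),alpha=1.3))
E
```

```text
time_s: 2.6
tool_pos: [0.5627, -0.0768, 0.055]
eef_rot: [[0.343, 0.939, -0.0], [0.939, -0.343, -0.0], [-0.001, -0.0, -1.0]]
contact_force: [1.2, -0.5, -0.5]
finger_gap: 0.0854
```

View pics/scene1.png

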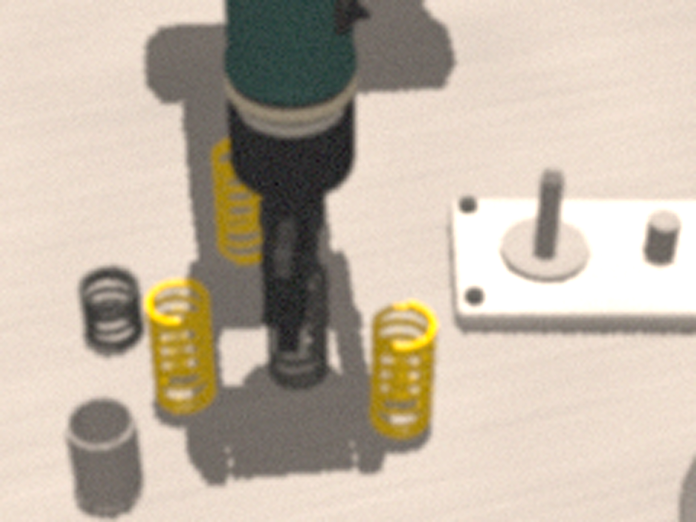

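The crop shows the open fingers straddling the long spring, whose base is at about (298,375), well clear of the yellow look-alikes. Next I'll close.

```bash
python3 -m pendant '[[-1,0,0,0,0,0,0],[-1,0,0,0,0,0,0],[-1,0,0,0,0,0,0],[-1,0,0,0,0,0,0],[-1,0,0,0,0,0,0],[-1,0,0,0,0,0,0],[-1,0,0,0,0,0,0],[-1,0,0,0,0,0,0],[-1,0,0,0,0,0,0],[-1,0,0,0,0,0,0],[-1,0,0,0,0,0,0],[-1,0,0,0,0,0,0]]' 40
```

```text
time_s: 3.7
tool_pos: [0.5636, -0.0766, 0.0565]
eef_rot: [[0.343, 0.939, 0.001], [0.939, -0.343, -0.001], [-0.0, 0.002, -1.0]]
contact_force: [-2.2, 1.0, 6.0]
finger_gap: 0.0419
```

```bash
python3 -m pendant '[[-1,0,0,-0.005,0,0,0],[-1,0,0,-0.015,0,0,0],[-1,0,0,-0.03,0,0,0],[-1,0,0,-0.05,0,0,0],[-1,0,0,-0.07,0,0,0],[-1,0,0,-0.09,0,0,0],[-1,0,0,-0.11,0,0,0],[-1,0,0,-0.125,0,0,0],[-1,0,0,-0.13,0,0,0],[-1,0,0,-0.13,0,0,0],[-1,0,0,-0.13,0,0,0]]'
python3 - <<'E'
from h import *
for n in("scene","top"):
    p,d=ctrl.capture(n);np.savez(f"{n}2.npz",p=p,d=d)
p=np.load('scene2.npz')['p'][120:320,200:440]
cv2.imwrite("pics/scene2.png",cv2.convertScaleAbs(cv2.resize(p[...,::-1],None,fx=3,fy=3,interpolation=cv2.INTER_CUBIC),alpha=1.5))
go(.5185,.116,.187)
E
```

```text
time_s: 4.62
tool_pos: [0.5632, -0.0766, 0.1862]
eef_rot: [[0.343, 0.939, 0.001], [0.939, -0.343, -0.001], [-0.0, 0.002, -1.0]]
contact_force: [0.6, 0.7, -1.2]
finger_gap: 0.0422
t 4.72 pos [ 0.5623 -0.0764  0.1849] gap 0.0418 F [-0.28 -0.06 -2.23]
shift [ 0.1657 -0.1071 -0.0021] turn [-0.001   0.0006 -0.0009]
```

View pics/scene2.png

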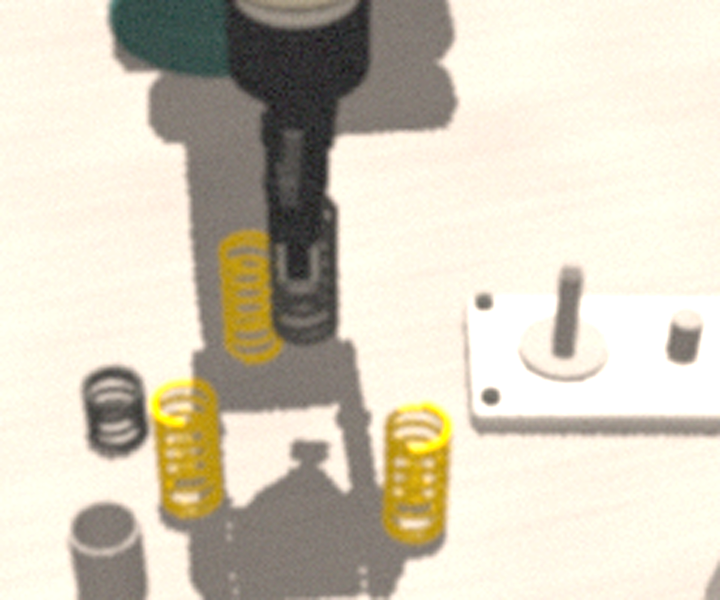

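The spring is lifted upright in the jaws, its lower end at about (305,335) in the crop, and the other pieces are undisturbed. Next I'll carry it over the rod.

```bash
python3 -m pendant '[[-1,0.01,-0.006,-0.002,0,0,0],[-1,0.025,-0.016,-0.002,0,0,0],[-1,0.045,-0.029,-0.002,0,0,0],[-1,0.07,-0.045,-0.002,0,0,0],[-1,0.095,-0.061,-0.002,0,0,0],[-1,0.12,-0.078,-0.002,0,0,0],[-1,0.14,-0.09,-0.002,0,0,0],[-1,0.155,-0.1,-0.002,0,0,0],[-1,0.162,-0.105,-0.002,0,0,0],[-1,0.166,-0.107,-0.002,0,0,0],[-1,0.166,-0.107,-0.002,0,0,0],[-1,0.166,-0.107,-0.002,0,0,0],[-1,0.166,-0.107,-0.002,0,0,0]]'
python3 - <<'E'
from h import *
for n in("scene","top"):
    p,d=ctrl.capture(n);np.savez(f"{n}3.npz",p=p,d=d)
a=np.load('scene3.npz')['p'][120:280,310:510]
cv2.imwrite("pics/scene3.png",cv2.convertScaleAbs(cv2.resize(a[...,::-1],None,fx=3.7,fy=3.7,interpolation=cv2.INTER_CUBIC),alpha=1.5))
go(.5185,.116,.187)
m=ctrl.camera_model('scene');C=cloud(m,np.load('scene3.npz')['d'])
# spring lower part: points near rod axis in height band
for lo,hi in((.100,.125),(.125,.15),(.15,.17)):
    q=C[(C[...,2]>lo)&(C[...,2]<hi)&(abs(C[...,0]-.52)<.05)&(abs(C[...,1]-.116)<.05)]
    print(lo,hi,len(q),q.min(0).round(4),q.max(0).round(4))
E
```

```text
time_s: 5.8
tool_pos: [0.5189, 0.1154, 0.1867]
eef_rot: [[0.344, 0.939, -0.001], [0.939, -0.344, -0.001], [-0.001, -0.001, -1.0]]
contact_force: [-0.2, 0.1, -0.5]
finger_gap: 0.0418
t 5.9 pos [0.519  0.1153 0.1868] gap 0.0416 F [ 0.22 -0.01 -0.99]
shift [ 0.0005 -0.0007 -0.0002] turn [-0.001   0.0008 -0.0023]
0.1 0.125 1 [0.5216 0.114  0.1006] [0.5216 0.114  0.1006]
0.125 0.15 180 [0.497  0.0955 0.1317] [0.5403 0.1365 0.1499]
0.15 0.17 133 [0.4972 0.0953 0.15  ] [0.5396 0.1362 0.1699]
```

View pics/scene3.png

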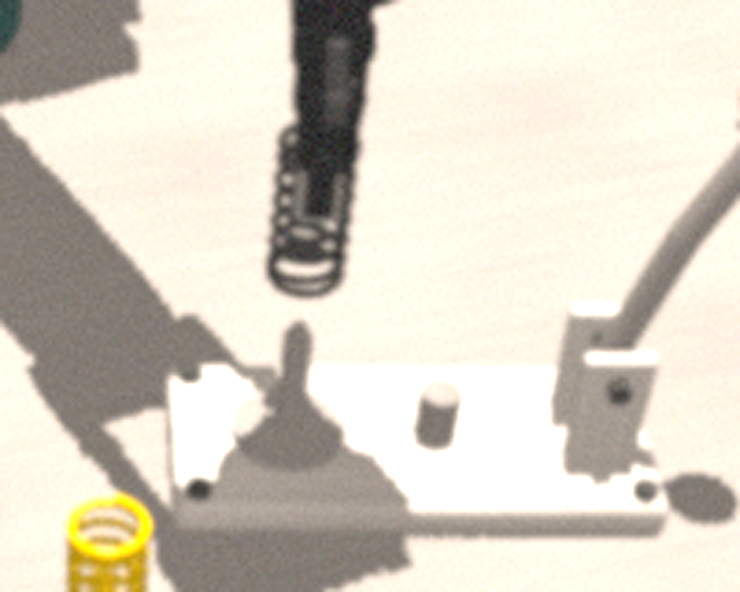

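The spring hangs upright directly above the rod tip: its lower coil is at (305,270) and the tip at (300,330) in the crop. Depth puts its axis at (0.5187, 0.116), which matches the rod, and its bottom at z 0.131. Next I'll lower it.

```bash
python3 -m pendant '[[-1,0,0,0.01,0,0,0],[-1,0,0,0.018,0,0,0],[-1,0,0,0.026,0,0,0],[-1,0,0,0.034,0,0,0],[-1,0,0,0.042,0,0,0],[-1,0,0,0.05,0,0,0],[-1,0,0,0.056,0,0,0],[-1,0,0,0.06,0,0,0],[-1,0,0,0.06,0,0,0]]'
python3 -c "
from h import *
go(.5185,.116,.082)"
```

```text
time_s: 6.65
tool_pos: [0.5181, 0.1152, 0.1255]
eef_rot: [[0.344, 0.939, -0.003], [0.939, -0.344, -0.001], [-0.002, -0.003, -1.0]]
contact_force: [0.1, -1.0, -1.3]
finger_gap: 0.0417
t 6.65 pos [0.5181 0.1152 0.1255] gap 0.0417 F [ 0.08 -0.97 -1.25]
shift [0.0009 0.0003 0.0435] turn [-0.0029  0.0019 -0.0022]
```

No contact force so far, so the spring is threading freely. Now I'll go to the seat, slowly near the end.

```bash
python3 -m pendant '[[-1,0.001,0,0.007,-0.003,0.002,0],[-1,0.001,0,0.014,-0.003,0.002,0],[-1,0.001,0,0.021,-0.003,0.002,0],[-1,0.001,0,0.027,-0.003,0.002,0],[-1,0.001,0,0.032,-0.003,0.002,0],[-1,0.001,0,0.036,-0.003,0.002,0],[-1,0.001,0,0.039,-0.003,0.002,0],[-1,0.001,0,0.041,-0.003,0.002,0],[-1,0.001,0,0.041,-0.003,0.002,0],[-1,0.001,0,0.041,-0.003,0.002,0]]'
python3 - <<'E'
from h import *
for n in("scene","top"):
    p,d=ctrl.capture(n);np.savez(f"{n}4.npz",p=p,d=d)
a=np.load('scene4.npz')['p'][120:280,310:510]
cv2.imwrite("pics/scene4.png",cv2.convertScaleAbs(cv2.resize(a[...,::-1],None,fx=3.7,fy=3.7,interpolation=cv2.INTER_CUBIC),alpha=1.5))
go(.5185,.116,.082)
E
```

```text
time_s: 7.48
tool_pos: [0.5184, 0.1161, 0.0845]
eef_rot: [[0.344, 0.939, 0.0], [0.939, -0.344, 0.0], [0.0, 0.0, -1.0]]
contact_force: [0.1, 0.6, -0.6]
finger_gap: 0.0415
t 7.58 pos [0.5186 0.1162 0.0848] gap 0.0415 F [-0.12 -0.98 -0.9 ]
shift [-0.0002 -0.      0.0028] turn [ 0.0007 -0.0004 -0.0022]
```

View pics/scene4.png

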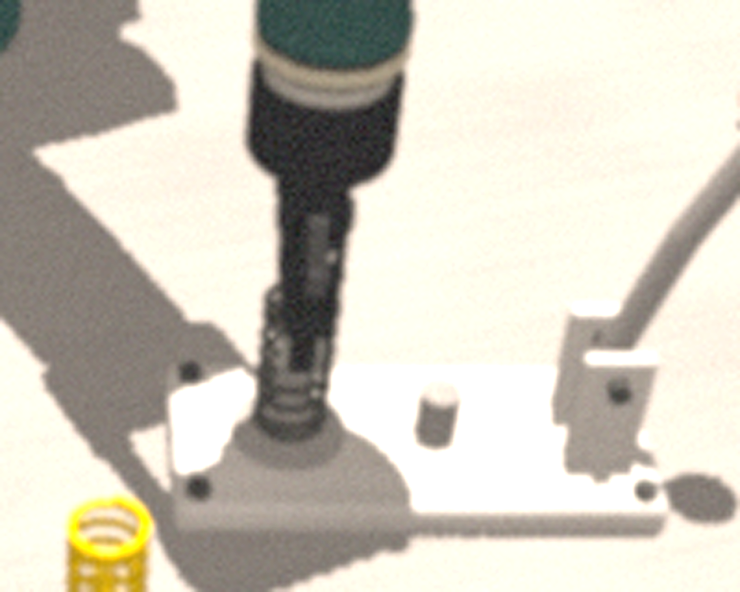

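The spring is over the rod, with its bottom at about (290,430) in the crop, a few mm above the seat. I'll lower it gently until contact.

```bash
python3 -m pendant '[[-1,0,0,0.001,0,0,0],[-1,0,0,0.002,0,0,0],[-1,0,0,0.003,0,0,0],[-1,0,0,0.003,0,0,0],[-1,0,0,0.003,0,0,0]]'
```

```text
time_s: 8.0
tool_pos: [0.519, 0.1163, 0.0825]
eef_rot: [[0.344, 0.939, 0.002], [0.939, -0.344, 0.0], [0.001, 0.001, -1.0]]
contact_force: [-1.2, -0.1, 4.1]
finger_gap: 0.0417
```

```bash
python3 -m pendant '[[-1,0,0,0.001,0,0,0],[-1,0,0,0.001,0,0,0],[-1,0,0,0.001,0,0,0]]'
python3 -m pendant '[[-0.2,0,0,0,0,0,0],[0,0,0,0,0,0,0],[0.2,0,0,0,0,0,0],[0.4,0,0,0,0,0,0],[0.7,0,0,0,0,0,0],[1,0,0,0,0,0,0],[1,0,0,0,0,0,0],[1,0,0,0,0,0,0],[1,0,0,0,0,0,0],[1,0,0,0,0,0,0],[1,0,0,0,0,0,0]]'
```

```text
time_s: 8.25
tool_pos: [0.5191, 0.1165, 0.0824]
eef_rot: [[0.344, 0.939, 0.002], [0.939, -0.344, 0.001], [0.001, 0.001, -1.0]]
contact_force: [-2.9, 0.4, 6.7]
finger_gap: 0.0417
time_s: 9.17
tool_pos: [0.5191, 0.1165, 0.0825]
eef_rot: [[0.344, 0.939, 0.002], [0.939, -0.344, 0.001], [0.001, 0.001, -1.0]]
contact_force: [-0.2, 0.4, 0.5]
finger_gap: 0.0855
```

Force rose at constant height, so the spring was seated. It is now released, and I'll retreat straight up.

```bash
python3 -m pendant '[[1,0,0,-0.01,0,0,0],[1,0,0,-0.03,0,0,0],[1,0,0,-0.05,0,0,0],[1,0,0,-0.075,0,0,0],[1,0,0,-0.1,0,0,0],[1,0,0,-0.125,0,0,0],[1,0,0,-0.15,0,0,0],[1,0,0,-0.16,0,0,0],[1,-0.03,0.03,-0.16,0,0,0],[1,-0.06,0.06,-0.16,0,0,0],[1,-0.1,0.08,-0.16,0,0,0],[1,-0.13,0.1,-0.16,0,0,0],[1,-0.16,0.12,-0.16,0,0,0],[1,-0.2,0.12,-0.16,0,0,0],[1,-0.24,0.12,-0.16,0,0,0],[1,-0.24,0.12,-0.16,0,0,0],[1,-0.24,0.12,-0.16,0,0,0]]'
python3 - <<'E'
from h import *
for n in("scene","top"):
    p,d=ctrl.capture(n);np.savez(f"{n}5.npz",p=p,d=d)
    m=ctrl.camera_model(n);C=cloud(m,d)
    for nm,x,y,lo,hi in(("long",.5185,.116,.104,.13),("long low",.5185,.116,.035,.06),("short",.4907,-.188,.033,.06)):
        q=C[(C[...,2]>lo)&(C[...,2]<hi)&(abs(C[...,0]-x)<.04)&(abs(C[...,1]-y)<.04)]
        if len(q): print(n,nm,len(q),((q.min(0)+q.max(0))/2).round(4),'zmax',q[:,2].max().round(4))
a=cv2.resize(np.load('scene5.npz')['p'][140:340,190:510],None,fx=2.4,fy=2.4,interpolation=cv2.INTER_CUBIC)
cv2.imwrite("pics/scene5.png",cv2.convertScaleAbs(a[...,::-1],alpha=1.4))
s=ctrl.observe();print(s['time_s'],s['contact_force'],s['tool_pos'])
E
```

```text
time_s: 10.58
tool_pos: [0.548, -0.1522, 0.2418]
eef_rot: [[0.348, 0.937, 0.001], [0.937, -0.348, 0.001], [0.001, 0.0, -1.0]]
contact_force: [0.4, -0.2, -0.8]
finger_gap: 0.0852
scene long 179 [0.5196 0.1174 0.1105] zmax 0.117
scene long low 182 [0.5197 0.1171 0.0476] zmax 0.0598
scene short 173 [ 0.4922 -0.1887  0.0406] zmax 0.0482
top long 288 [0.5179 0.1167 0.1112] zmax 0.1184
top long low 112 [0.5185 0.1153 0.0476] zmax 0.0597
top short 2 [ 0.5089 -0.1813  0.0427] zmax 0.0427
10.6833 [-0.35245171  0.10735913  0.03300339] [ 0.54882946 -0.14987081  0.24205964]
```

View pics/scene5.png

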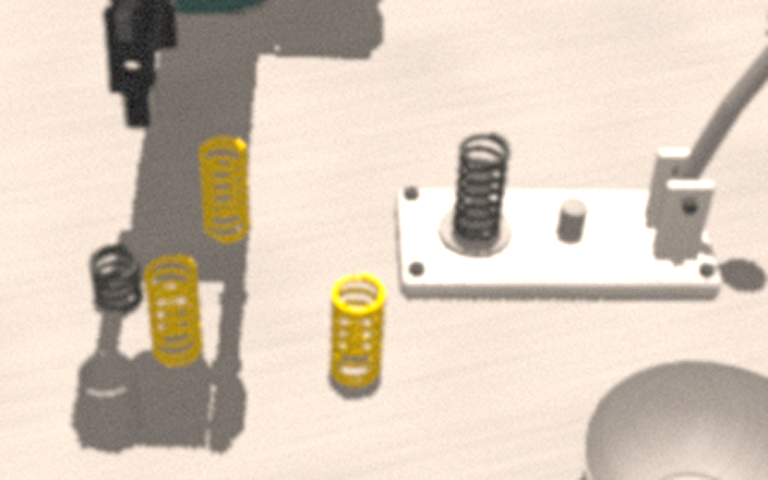

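The crop shows the long spring upright on the seat at (482,190), its top at z of about 0.116 as expected. The short spring is standing untouched at (115,278) and the arm is clear.

```bash
python3 -c "
from workcell import ctrl
print(ctrl.hand_in())"
```

```text
the job is handed in; nothing more can be done
None
```

The long spring is on the guide rod with its bottom coil on the seat, and I've handed the job in at about 10.7 s of the 38 s allowed. I gripped it round the outside near its top, lowered it over the rod and held it until it was down. Then I let go and moved the arm away.

**Seating:** while lowering, the force rose from about 0 to 4–7 N as the spring touched down, and pushing on moved it no further. It never caught on the rod.

**Final position:** both cameras show the spring upright, with its axis within about 2 mm of the rod. Its top reads 0.117–0.118 m against the expected 0.116 m, which is within the depth noise.

**Short spring:** it still stands where it was, within about 2 mm in the scene camera. The arm blocked the top camera's view of it in the last picture (only 2 points), so only the scene camera confirms this.

**Look-alikes:** the three yellow springs also looked undisturbed. The gripper was open and touching nothing at hand-in.

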